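Unlock the descaler caddy and take off its push-and-turn cap

TASK

I want to descale the kettle: turn the orange click knob on the descaler caddy clockwise past its click, so that its steel keeper swings right off the bottle's cap and stays open. Then open the bottle's red safety cap: press it down, and while it is down twist it about 60 degrees anticlockwise, and lift it off. Finish while still holding the cap level in the gripper, about 6 cm clear above the open bottle neck and straight over it; do not put it down, and leave the spice jar, the yellow-lidded jar and the mug where they stand.

Things in the scene. Friction and masses are not known exactly. Their poses are not given: they have to be found in the camera images.
- caddy: Descaler caddy, fixed to the worktop: grey base plate 100 x 235 x 12 mm (x, y, z), at one end a white square bottle (82 mm, blue label) in a collar, at the other a 26 mm steel post with the keeper. Origin under the plate's middle, z up, +y from the post towards the bottle. Bottle axis at y = +60 mm, post axis at y = -70 mm (x = 0). The bottle's shoulder ends 116 mm above the worktop.
- bottle_lip (a point): Middle of the rim of the bottle's neck, 150 mm above the worktop; fixed in the caddy, axes as the caddy's. The neck below it is 35 mm across (48 mm over its three ledges). The sprung seal stands 6 mm out of it. Over the cooker on the right hangs a hood, underside 0.58 m above the worktop, nearest corner near x 0.49, y -0.17: pass nearer the robot.
- cap: Round ribbed red cap, 58 mm across, 34 mm high, hollow, about 50 g, white pointer on top. Origin: middle of its lower edge; z up, x along the pointer. Closed: lower edge 24 mm below the lip, top 160 mm above the worktop, x along the caddy's x. Bayonet: three inner lugs sit behind teeth on the neck, so unpressed it neither turns nor lifts. Clockwise it only meets a stop.
- seal (a joint): How far the cap's sprung seal is pressed down (m): 0 as found; 4 N to start, about 11 N at 0.006, where the cap meets the rim (hard stop). With the cap 3.5 to 6 mm down its lugs clear the teeth: keep it down and turn it anticlockwise seen from above; between 40 and 80 degrees from closed (60 is best) it lifts straight off. Let up before 33 degrees it is caught again.
- keeper (a joint): Angle of steel keeper arm and orange knob about the post: 0 locked, arm along the caddy's +y, its 48 mm end disc 7 mm above the cap; 1.2 rad open, at its stop. Grows clockwise seen from above: the arm swings to the caddy's +x side. Click detent: from 0.1 to 0.2 rad a sprung hump resists (at most 0.3 N m); past 0.52 rad it clicks and pushes the knob on to about 0.9; short of that it slips back.
- knob_grip (a point): On the post's axis at the height to grip the orange knob, 195 mm above the worktop. The knob is a bar 14 mm thick (x), 50 mm long (y, along the arm), from 20 mm below to 15 mm above this point, standing on the arm's upper face (20 mm wide; hub 52 mm across). Its axes turn with the keeper; locked, they are the caddy's.
- spice_jar: Bystander: glass spice jar with a green lid, 46 mm across, 106 mm high; origin in the middle of its underside. Stands behind the caddy.
- honey_jar: Bystander: small jar with a yellow lid, 64 mm across, 87 mm high; origin in the middle of its underside. Stands behind the caddy.
- mug: Bystander: white mug with dots, 87 mm across, 121 mm with its handle (towards its -y), 97 mm high; origin in the underside. Stands in front of the caddy.
Things that resemble listed ones, but are neither listed nor needed, are in the scene too. Several things have the shape of the cap; the one meant has the colours described above.

How it is judged:
By the outcome, as a careful person would: the job done as asked, in the order asked, and still so for the second after the job is handed in, while the arm keeps its last pose, push and grip.
It also fails if it takes over 48 s, if anything falls off the work surface, if the arm or the gripper's body presses on something with over 40 N, if the wrist force passes 120 N, or if a joint passes its speed limit or range.

ROBOT

A 7-joint arm with a two-finger parallel gripper is mounted at the origin on a cart in front of the work surface, level with it; the furniture and walls round the work are solid. World frame = base frame: x ahead of the robot, y to its left, z up, the work surface at z = 0. Lengths are in m, angles in rad, forces in N, time in s.
With the tool pointing down it reaches from about 0.35 to 0.9 m from the base axis. Payload 8.1 kg.
Tool frame: the origin (TCP) lies midway between the tips of the shut fingers; the grasp point (between the pads) lies 19 mm behind it; z points along the fingers, y is the line along which they close (so a half turn about z gives the same grasp; the last joint's range is limited). The gripper opens to 85 mm and grips with 20 to 120 N. Pads are 22 mm wide; open, the fingers measure 114 mm over their backs; the gripper's body (76 mm by 85 mm) begins 54 mm behind the grasp point. The pads swing forward as they close: fully open they stand 13 mm farther back than shut.
Start: joints at [1.013, 0.434, 0.025, 1.573, -0.012, 1.134, -0.075], TCP at [0.275, -0.561, 0.231] pointing down, gripper open.
Joint ranges: [-2.62, 2.62], [-0.44, 2.09], [-1.27, 1.32], [0.08, 2.57], [-1.32, 4.46], [0.12, 2], [-2.74, 2.74]. Speed limits (rad/s): [2.22, 2.22, 3.01, 3.01, 3.14, 3.14, 3.14].

INTERFACE

Orientations are given as a unit quaternion [w, x, y, z].
In Python, from workcell import sense, capture, ctrl gives the robot as it stands.
- The arm moves only by the tool send_rows, never from a script. Its argument "targets" is a list of rows, each an object of numbers: "tx", "ty", "tz": the shift along the tool's x, y, z in m; "rx", "ry", "rz": the turn, a rotation vector about the tool's x, y, z in rad; "claw": the opening, from 0 (shut) to 1 (fully open). A call has exactly 10 rows; each row shifts and turns the commanded pose from where the row before left it, along the tool's axes as they then stand; what a row does not reach is not made up. A row lasts 1/12 s, in which the tool goes at most 41.7 mm and 7.16 degrees, less where a joint would pass 70% of its speed; a pose out of reach is approached as far as the arm can. A call with a gripper value outside its range is refused whole. The fingers move at their own pace and stop on an object; "squeeze" is the grip in N (left out, the last holds). Time passes only in rows, so rows that do not move let the fingers close, or fill a call up. It gives the time, the measured TCP pose, the force, the opening and the grip force at its end, in the units of the state.
- sense(): the state, without advancing time (a new reading comes with each control period).
- capture(name): name is "scene" or "side" or "wrist"; returns a dict with "frame" (420x560x3 uint8, red, green, blue), "fov_y" (degrees; the focal length in pixels is half the picture's height over the tangent of half this angle, whatever the lens; pixels are square), "cx", "cy" (the principal point, pixels), "rvec" (rotation vector, rad) and "tvec" (3), from world to camera coordinates, as OpenCV has them; the wrist camera has in their place "T_tool_cam" (4x4, takes a point from camera to tool coordinates, whose origin is the TCP and whose axes are the flange's). Camera axes: x right, y down, z forward; pixel columns grow to the right and rows downward; lengths in m; the calibration is good to about 2 mm. The wrist camera is an equidistant fisheye: a pixel r from the principal point sees the ray r / f radians off the axis. A picture is of the moment at which its call begins: read the wrist's pose just before it. There is no depth.
- ctrl.hand_in(): hands the job in; it is judged then, once.
The state is a dict: "clock": time; "joint_positions": joint angles; "dq": joint speeds; "effort": joint torques, N m; "position": TCP position; "ee_rot": TCP orientation; "contact_force": force on the tool from outside, world axes, zero at the start; "torque": the same for the moment, N m; "finger_gap": finger opening in m; "finger_force": force on a finger pad.
Only numpy, scipy, OpenCV 4.12 (cv2) and the standard library are available. Lean on these libraries where they do the work, as an engineer would, in place of code of your own. Each camera call takes 0.05 s, during which the arm holds its last target. There are 200 camera calls.

## Working session

There is one attempt and no reset: what is moved stays moved. The work goes in short steps, Python scripts to look and compute and a tool call to move; the robot and the scene stay as the last step left them, time stands still between calls to the robot, and variables do not carry over. Pictures are saved under pics/ and viewed, at most 10 in all, crops included, and the job is handed in when it is done.

Besides the shell and the picture viewer there is one more tool, called after "Emit:" as name(argument=value, ...), one argument or row to a line, values as JSON. send_rows: Moves the arm, as the interface text tells. Its arguments: {"type":"object","properties":{"targets":{"type":"array"},"squeeze":{"type":"number"}},"required":["targets"]}

```bash
ls; mkdir -p pics; python3 - <<'E'
from workcell import sense,capture,ctrl
import cv2,numpy as np,pickle
s=sense();print({k:np.round(v,4).tolist() for k,v in s.items()})
d={}
for n in ["scene","side","wrist"]:
    c=capture(n);d[n]=c
    print(n,{k:np.round(v,4).tolist() for k,v in c.items() if k!='frame'})
    cv2.imwrite(f"pics/{n}0.png",c['frame'][:,:,::-1])
pickle.dump(d,open('c0.pkl','wb'))
E
```

```text
pics
{'clock': 0.0, 'joint_positions': [1.0134, 0.4352, 0.025, 1.5741, -0.0116, 1.1339, -0.0751], 'dq': [0.0008, -0.0002, -0.0007, -0.0011, -0.0016, 0.0009, -0.0013], 'effort': [-0.0014, -67.0476, 1.0249, -31.6218, 0.0156, 0.0126, -0.0], 'position': [0.2743, -0.5611, 0.2306], 'ee_rot': [-0.0007, 0.9743, 0.2254, -0.0002], 'contact_force': [-0.5746, 0.105, -0.0089], 'torque': [0.0565, 0.0142, 0.0067], 'finger_force': 0.0, 'finger_gap': 0.0854}
scene {'fov_y': 52.9114, 'cx': 282.7879, 'cy': 207.3431, 'rvec': [2.272, 1.1437, -0.3576], 'tvec': [-0.4472, -0.1148, 1.0813]}
side {'fov_y': 54.3409, 'cx': 275.8246, 'cy': 213.4109, 'rvec': [2.137, -0.1449, 0.0451], 'tvec': [-0.4446, 0.2838, 0.6966]}
wrist {'fov_y': 65.7065, 'cx': 277.9447, 'cy': 212.6908, 'T_tool_cam': [[0.0001, -0.9604, -0.2785, 0.0711], [1.0, -0.0001, 0.0009, 0.0007], [-0.0009, -0.2785, 0.9604, -0.1422], [0.0, 0.0, 0.0, 1.0]]}
```

View pics/scene0.png

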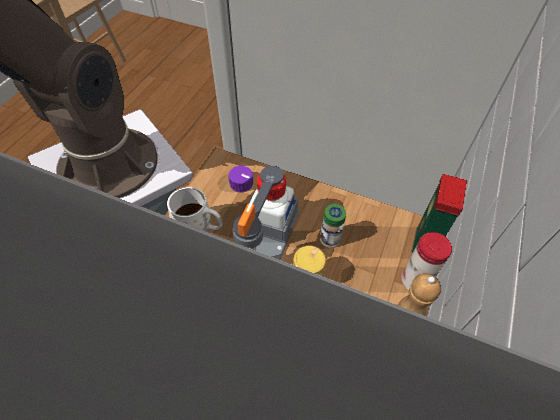

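View pics/side0.png

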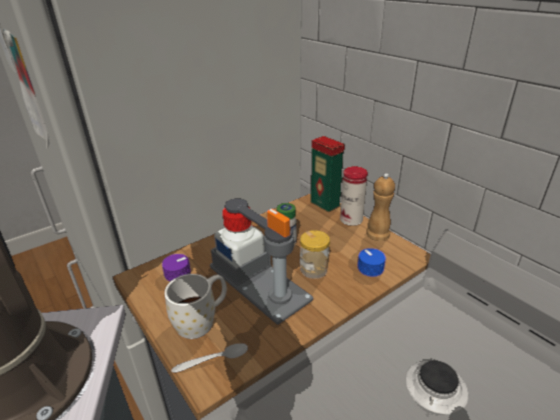

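The scene view shows the red cap at (270,185) and the orange knob at (246,218). In the side view the knob is at (278,222), the cap at (236,216), the mug at (192,305) and the plate's front corner near (275,315). I'll enlarge both views to get exact features.

```bash
python3 - <<'E'
import cv2,numpy as np,pickle
d=pickle.load(open('c0.pkl','rb'))
a=d['side']['frame'][180:330,190:330,::-1];b=d['scene']['frame'][155:262,210:310,::-1]
a=cv2.resize(a,(420,450),interpolation=cv2.INTER_CUBIC)
b=cv2.resize(b,None,fx=3.8,fy=3.8,interpolation=cv2.INTER_CUBIC)
o=np.zeros((450,800,3),np.uint8);o[:,:420]=a;o[:b.shape[0],420:800]=b;cv2.imwrite('pics/crop0.png',o)
E
```

```text
(no output)
```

View pics/crop0.png

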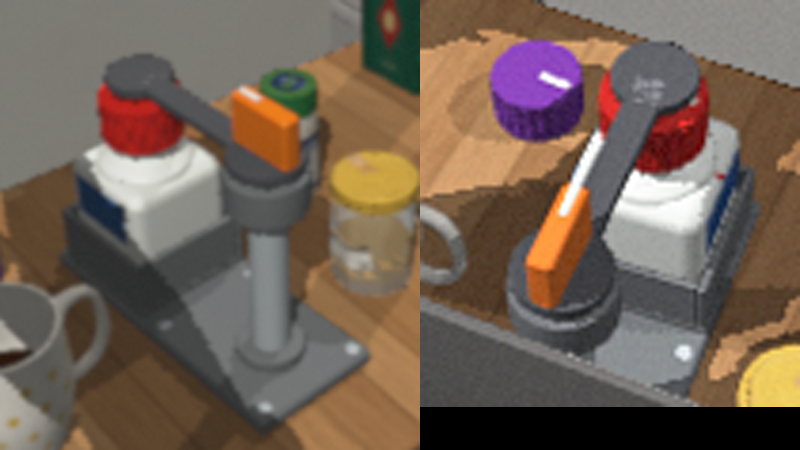

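Crop (side at 3x from (190,180), scene at 3.8x from (210,155)): the keeper disc top, knob corners and plate corners are clear. I'll fit the caddy pose to them.

```bash
cat > h.py <<'E'
import cv2,numpy as np,pickle
from scipy.spatial.transform import Rotation as R
from scipy.optimize import least_squares
def proj(c,P):
    f=210/np.tan(np.radians(c['fov_y'])/2)
    Q=R.from_rotvec(c['rvec']).apply(np.atleast_2d(P))+c['tvec']
    return np.c_[c['cx']+f*Q[:,0]/Q[:,2],c['cy']+f*Q[:,1]/Q[:,2]]
def ray(c,uv,z):
    f=210/np.tan(np.radians(c['fov_y'])/2);r=R.from_rotvec(c['rvec'])
    o=r.inv().apply(-np.array(c['tvec']));v=r.inv().apply([(uv[0]-c['cx'])/f,(uv[1]-c['cy'])/f,1])
    return o+v*(z-o[2])/v[2]
E
python3 - <<'E'
from h import *
d=pickle.load(open('c0.pkl','rb'))
S=lambda u,v:(190+u/3-.33,180+v/3-.33); C=lambda u,v:(210+(u-420)/3.8-.37,155+v/3.8-.37)
P=[('side',S(265,425),(-.05,-.1175,.010)),('side',S(368,352),(.05,-.1175,.012)),('side',S(62,258),(-.05,.1175,.012)),
('side',S(139,74),(0,.06,.175)),('scene',C(655,77),(0,.06,.175)),
('side',S(234,92),(-.007,-.045,.21)),('side',S(298,124),(-.007,-.095,.21)),('side',S(297,170),(-.007,-.095,.175)),
('scene',C(567,184),(-.007,-.045,.21)),('scene',C(592,192),(.007,-.045,.21)),('scene',C(527,264),(-.007,-.095,.21)),('scene',C(553,270),(.007,-.095,.21))]
def T(p,X): return np.r_[R.from_euler('z',p[2]).apply(X)[:2]+p[:2],X[2]]
def res(p): return np.concatenate([proj(d[n],T(p,X))[0]-uv for n,uv,X in P])
for y0 in (0,-.7):
  s=least_squares(res,[.4,-.3,y0],loss='soft_l1');print(s.x,s.cost,np.degrees(s.x[2]));
print(np.round(s.fun.reshape(-1,2),1))
p=s.x
for n,X in dict(post=[0,-.07,0],lip=[0,.06,0]).items(): print(n,T(p,X))
# mug: base in side ; jars
print('mug rim',ray(d['side'],(190,292),.097),'honey lid',ray(d['side'],(315,241),.087),'green lid',ray(d['side'],(286,211),.106))
E
```

```text
[0.43546609 0.17758597 0.61020717] 11.424214913929951 34.962295641789204
[0.43546609 0.17758597 0.61020721] 11.424214913924263 34.96229752276682
[[ 1.5  1.4]
 [ 3.5 -0.8]
 [-1.  -1.6]
 [ 1.  -0.3]
 [-0.1 -0.9]
 [ 0.2  0.2]
 [-2.2  0.7]
 [-1.6  1.7]
 [-0.2 -0.6]
 [ 0.6 -0.7]
 [-0.2  0.4]
 [ 0.6  1.1]]
post [0.4755787  0.12021892 0.        ]
lip [0.40108385 0.22675773 0.        ]
mug rim [0.3048781  0.06758203 0.097     ] honey lid [0.55747195 0.19544352 0.087     ] green lid [0.50986616 0.2924393  0.106     ]
```

Emit:
send_rows(
  targets=[
    {"tx":0.023,"ty":-0.032},
    {"tx":0.023,"ty":-0.032},
    {"tx":0.023,"ty":-0.032},
    {"tx":0.023,"ty":-0.032},
    {"tx":0.023,"ty":-0.032},
    {"tx":0.023,"ty":-0.032},
    {"tx":0.023,"ty":-0.032},
    {"tx":0.023,"ty":-0.032},
    {"tx":0.023,"ty":-0.032},
    {"tx":0.023,"ty":-0.032},
  ],
)

```text
$.targets[0]: bad value
```

Emit:
send_rows(
  targets=[
    {"tx":0.023,"ty":-0.032,"tz":0,"rx":0,"ry":0,"rz":0,"claw":1},
    {"tx":0.023,"ty":-0.032,"tz":0,"rx":0,"ry":0,"rz":0,"claw":1},
    {"tx":0.023,"ty":-0.032,"tz":0,"rx":0,"ry":0,"rz":0,"claw":1},
    {"tx":0.023,"ty":-0.032,"tz":0,"rx":0,"ry":0,"rz":0,"claw":1},
    {"tx":0.023,"ty":-0.032,"tz":0,"rx":0,"ry":0,"rz":0,"claw":1},
    {"tx":0.023,"ty":-0.032,"tz":0,"rx":0,"ry":0,"rz":0,"claw":1},
    {"tx":0.023,"ty":-0.032,"tz":0,"rx":0,"ry":0,"rz":0,"claw":1},
    {"tx":0.023,"ty":-0.032,"tz":0,"rx":0,"ry":0,"rz":0,"claw":1},
    {"tx":0.023,"ty":-0.032,"tz":0,"rx":0,"ry":0,"rz":0,"claw":1},
    {"tx":0.023,"ty":-0.032,"tz":0,"rx":0,"ry":0,"rz":0,"claw":1},
  ],
)

```text
clock: 0.98
position: [0.3403, -0.1712, 0.2313]
ee_rot: [0.0, 0.974, 0.225, 0.0]
contact_force: [-0.0, -0.1, 0.5]
finger_gap: 0.0853
finger_force: 0.0
```

Emit:
send_rows(
  targets=[
    {"tx":0.025,"ty":-0.02,"tz":-0.007,"rx":0,"ry":0,"rz":0,"claw":1},
    {"tx":0.025,"ty":-0.02,"tz":-0.007,"rx":0,"ry":0,"rz":0,"claw":1},
    {"tx":0.025,"ty":-0.02,"tz":-0.007,"rx":0,"ry":0,"rz":0,"claw":1},
    {"tx":0.025,"ty":-0.02,"tz":-0.007,"rx":0,"ry":0,"rz":0,"claw":1},
    {"tx":0.025,"ty":-0.02,"tz":-0.007,"rx":0,"ry":0,"rz":0,"claw":1},
    {"tx":0.025,"ty":-0.02,"tz":-0.007,"rx":0,"ry":0,"rz":0,"claw":1},
    {"tx":0.025,"ty":-0.02,"tz":-0.007,"rx":0,"ry":0,"rz":0,"claw":1},
    {"tx":0.025,"ty":-0.02,"tz":-0.007,"rx":0,"ry":0,"rz":0,"claw":1},
    {"tx":0.025,"ty":-0.02,"tz":-0.007,"rx":0,"ry":0,"rz":0,"claw":1},
    {"tx":0.025,"ty":-0.02,"tz":-0.007,"rx":0,"ry":0,"rz":0,"claw":1},
  ],
)

```text
clock: 1.82
position: [0.4777, 0.1178, 0.3015]
ee_rot: [0.0, 0.974, 0.225, -0.0]
contact_force: [0.7, 0.1, 0.8]
finger_gap: 0.0854
finger_force: 0.0
```

Emit:
send_rows(
  targets=[
    {"tx":0,"ty":0,"tz":0,"rx":0,"ry":0,"rz":-0.12,"claw":1},
    {"tx":0,"ty":0,"tz":0,"rx":0,"ry":0,"rz":-0.12,"claw":1},
    {"tx":0,"ty":0,"tz":0,"rx":0,"ry":0,"rz":-0.12,"claw":1},
    {"tx":0,"ty":0,"tz":0,"rx":0,"ry":0,"rz":-0.12,"claw":1},
    {"tx":0,"ty":0,"tz":0,"rx":0,"ry":0,"rz":-0.12,"claw":1},
    {"tx":0,"ty":0,"tz":0,"rx":0,"ry":0,"rz":-0.12,"claw":1},
    {"tx":0,"ty":0,"tz":0,"rx":0,"ry":0,"rz":-0.12,"claw":1},
    {"tx":0,"ty":0,"tz":0,"rx":0,"ry":0,"rz":-0.12,"claw":1},
    {"tx":0,"ty":0,"tz":0,"rx":0,"ry":0,"rz":-0.12,"claw":1},
    {"tx":0,"ty":0,"tz":0,"rx":0,"ry":0,"rz":-0.12,"claw":1},
  ],
)

```text
clock: 2.65
position: [0.4772, 0.1164, 0.3011]
ee_rot: [-0.0, 0.675, 0.738, -0.0]
contact_force: [0.4, 0.2, -0.8]
finger_gap: 0.0854
finger_force: 0.0
```

Emit:
send_rows(
  targets=[
    {"tx":0,"ty":0,"tz":0,"rx":0,"ry":0,"rz":-0.1,"claw":1},
    {"tx":0,"ty":0,"tz":0,"rx":0,"ry":0,"rz":-0.1,"claw":1},
    {"tx":0,"ty":0,"tz":0,"rx":0,"ry":0,"rz":-0.1,"claw":1},
    {"tx":0,"ty":0,"tz":0,"rx":0,"ry":0,"rz":-0.1,"claw":1},
    {"tx":0,"ty":0,"tz":0,"rx":0,"ry":0,"rz":-0.1,"claw":1},
    {"tx":0,"ty":0,"tz":0,"rx":0,"ry":0,"rz":-0.028,"claw":1},
    {"tx":0,"ty":0,"tz":0,"rx":0,"ry":0,"rz":0,"claw":1},
    {"tx":0,"ty":0,"tz":0,"rx":0,"ry":0,"rz":0,"claw":1},
    {"tx":0,"ty":0,"tz":0,"rx":0,"ry":0,"rz":0,"claw":1},
    {"tx":0,"ty":0,"tz":0,"rx":0,"ry":0,"rz":0,"claw":1},
  ],
)

```text
clock: 3.48
position: [0.4773, 0.1165, 0.3013]
ee_rot: [0.0, 0.462, 0.887, -0.0]
contact_force: [0.2, 0.3, 0.2]
finger_gap: 0.0853
finger_force: 0.0
```

```bash
python3 - <<'E'
from workcell import sense,capture
from h import *
s=sense();c=capture('wrist')
print(s['position'],s['ee_rot'],np.round(s['joint_positions'],3))
pickle.dump((s,c),open('w1.pkl','wb'));cv2.imwrite('pics/w1.png',c['frame'][:,:,::-1])
E
```

```text
[0.47732345 0.11647365 0.30125738] [ 9.60793444e-06  4.61694617e-01  8.87038936e-01 -8.04510004e-05] [ 0.296  0.254 -0.787  1.733  0.19   1.233  0.072]
```

View pics/w1.png

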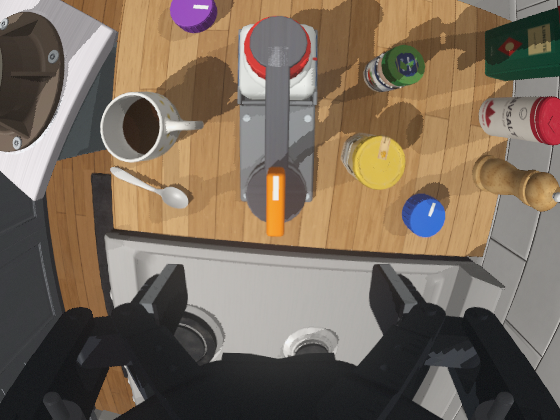

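The wrist view shows the orange knob, columns 267–285 and rows 168–235, almost upright in the picture. The keeper disc is at (277,42), the hub at (275,193) and the plate's left edge near column 242. The mug at (140,126) and the two jars at (380,160) and (400,65) are clear of the caddy. I'll refit using this view.

```bash
cat >> h.py <<'E'
def wproj(s,c,P):
    f=210/np.tan(np.radians(c['fov_y'])/2);w,x,y,z=s['ee_rot']
    q=R.from_quat([x,y,z,w]).inv().apply(np.atleast_2d(P)-s['position'])
    T=np.array(c['T_tool_cam']);Q=(q-T[:3,3])@T[:3,:3]
    r=np.hypot(Q[:,0],Q[:,1]);th=np.arctan2(r,Q[:,2])
    return np.c_[c['cx']+f*th*Q[:,0]/r,c['cy']+f*th*Q[:,1]/r]
def T(p,X): X=np.atleast_2d(X);return np.c_[R.from_euler('z',p[2]).apply(X)[:,:2]+p[:2],X[:,2]]
E
python3 - <<'E'
from h import *
s,c=pickle.load(open('w1.pkl','rb'));d=pickle.load(open('c0.pkl','rb'))
im=c['frame'];h=cv2.cvtColor(im,cv2.COLOR_RGB2HSV)
o=((h[...,0]>6)&(h[...,0]<17)&(h[...,1]>225)&(h[...,2]>150)).astype(np.uint8)
o[:160]=0;o[245:]=0;o[:,:250]=0;o[:,300:]=0
ys,xs=np.nonzero(o);print('orange',xs.min(),xs.max(),ys.min(),ys.max())
for r in (185,200,215,228): print(r,xs[ys==r].min(),xs[ys==r].max())
box=np.array([[x,y,z] for x in(-.007,.007) for y in(-.095,-.045) for z in(.175,.21)])
# pose-fit: orange silhouettes (all cams) by contour hull moments
def hullmask(uv):
    m=np.zeros((420,560),np.uint8);cv2.fillConvexPoly(m,cv2.convexHull(np.round(uv*16).astype(np.int32)),1,cv2.LINE_8,4);return m
th=np.linspace(0,2*np.pi,60,endpoint=False);disc=np.c_[.024*np.cos(th),.06+.024*np.sin(th),np.full(60,.175)]
def res(p):
    b=wproj(s,c,T(p,box));dc=wproj(s,c,T(p,disc))
    r=[(dc[:,0].min()-249.5),(dc[:,0].max()-305.5),(dc[:,1].min()-16),
       (b[:,0].min()-xs.min()),(b[:,0].max()-xs.max()-1),(b[:,1].min()-ys.min()),(b[:,1].max()-ys.max()-1)]
    return np.array(r)
q=least_squares(res,[.4355,.1776,.61],diff_step=1e-3);print(q.x,np.degrees(q.x[2]),np.round(q.fun,1))
p=q.x;print('post',T(p,[0,-.07,0]),'lip',T(p,[0,.06,0]))
for n in('side','scene'):print(n,np.round(proj(d[n],T(p,[[-.05,-.1175,.012],[.05,-.1175,.012],[-.05,.1175,.012],[0,.06,.175]])),1).tolist())
v=im.copy()
for X in (box,disc,np.array([[a,b,.012] for a in(-.05,.05) for b in(-.1175,.1175)])):
    for u in wproj(s,c,T(p,X)): cv2.circle(v,tuple(np.round(u).astype(int)),1,(0,255,255),-1)
cv2.imwrite('pics/w1o.png',cv2.resize(v[0:250,200:360,::-1],None,fx=2.4,fy=2.4))
E
```

```text
Traceback (most recent call last):
ValueError: zero-size array to reduction operation minimum which has no identity
```

```bash
cat > fit.py <<'E'
from h import *
s,c=pickle.load(open('w1.pkl','rb'));d=pickle.load(open('c0.pkl','rb'))
im=c['frame'];print(im[220,276])
h=cv2.cvtColor(im,cv2.COLOR_RGB2HSV);print(h[220,276])
o=((abs(h[...,0].astype(int)-h[220,276,0])<6)&(h[...,1]>190)&(h[...,2]>90)).astype(np.uint8)
o[:160]=0;o[245:]=0;o[:,:250]=0;o[:,300:]=0
ys,xs=np.nonzero(o);print('orange',xs.min(),xs.max(),ys.min(),ys.max())
for r in (185,200,215,228): print(r,xs[ys==r].min(),xs[ys==r].max())
box=np.array([[x,y,z] for x in(-.007,.007) for y in(-.095,-.045) for z in(.175,.21)])
th=np.linspace(0,2*np.pi,60,endpoint=False);disc=np.c_[.024*np.cos(th),.06+.024*np.sin(th),np.full(60,.175)]
def res(p):
    b=wproj(s,c,T(p,box));dc=wproj(s,c,T(p,disc))
    r=[(dc[:,0].min()-249.5),(dc[:,0].max()-305.5),(dc[:,1].min()-16),
       (b[:,0].min()-xs.min()),(b[:,0].max()-xs.max()-1),(b[:,1].min()-ys.min()),(b[:,1].max()-ys.max()-1)]
    return np.array(r)
q=least_squares(res,[.4355,.1776,.61],diff_step=1e-3);print(q.x,np.degrees(q.x[2]),np.round(q.fun,1))
p=q.x;print('post',T(p,[0,-.07,0]),'lip',T(p,[0,.06,0]))
for n in('side','scene'):print(n,np.round(proj(d[n],T(p,[[-.05,-.1175,.012],[.05,-.1175,.012],[-.05,.1175,.012],[0,.06,.175]])),1).tolist())
v=im.copy()
for X in (box,disc,np.array([[a,b,.012] for a in(-.05,.05) for b in(-.1175,.1175)])):
    for u in wproj(s,c,T(p,X)): cv2.circle(v,tuple(np.round(u).astype(int)),1,(0,255,255),-1)
cv2.imwrite('pics/w1o.png',cv2.resize(v[0:250,200:360,::-1],None,fx=2.4,fy=2.4))
E
python3 fit.py
```

```text
[242 155  46]
[ 17 207 242]
orange 267 284 168 235
185 267 284
200 267 283
215 267 283
228 267 283
[0.43273537 0.17883662 0.6027546 ] 34.535294642819224 [-1.6  1.4 -1.3 -0.5  0.7 -1.3  2.4]
post [[0.47241933 0.12117222 0.        ]] lip [[0.39872054 0.22826325 0.        ]]
side [[277.5, 321.8], [314.2, 296.2], [208.4, 263.6], [235.8, 203.7]]
scene [[220.5, 279.5], [265.8, 294.1], [260.1, 195.4], [271.3, 172.9]]
```

View pics/w1o.png

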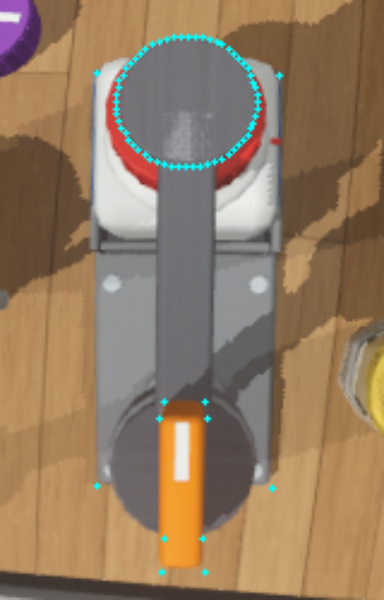

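The overlay agrees to 1–2 px, about 1–2 mm. That puts the post at (0.473, 0.121) and the lip at (0.3995, 0.2277), with a yaw of 34.6°. I'll descend and grip the knob.

Emit:
send_rows(
  targets=[
    {"tx":0.003,"ty":0,"tz":0.012,"rx":0,"ry":0,"rz":0,"claw":1},
    {"tx":0.003,"ty":-0.001,"tz":0.012,"rx":0,"ry":0,"rz":0.006,"claw":1},
    {"tx":0,"ty":0,"tz":0.012,"rx":0,"ry":0,"rz":0,"claw":1},
    {"tx":0,"ty":0,"tz":0.012,"rx":0,"ry":0,"rz":0,"claw":1},
    {"tx":0,"ty":0,"tz":0.012,"rx":0,"ry":0,"rz":0,"claw":1},
    {"tx":0,"ty":0,"tz":0.012,"rx":0,"ry":0,"rz":0,"claw":1},
    {"tx":0,"ty":0,"tz":0.012,"rx":0,"ry":0,"rz":0,"claw":1},
    {"tx":0,"ty":0,"tz":0.012,"rx":0,"ry":0,"rz":0,"claw":1},
    {"tx":0,"ty":0,"tz":0.012,"rx":0,"ry":0,"rz":0,"claw":1},
    {"tx":0,"ty":0,"tz":0.012,"rx":0,"ry":0,"rz":0,"claw":1},
  ],
)

```text
clock: 4.37
position: [0.4732, 0.1208, 0.1808]
ee_rot: [0.0, 0.464, 0.886, 0.0]
contact_force: [1.3, -0.5, 0.4]
finger_gap: 0.0855
finger_force: 0.0
```

Emit:
send_rows(
  targets=[
    {"tx":0,"ty":0,"tz":0,"rx":0,"ry":0,"rz":0,"claw":0.1},
    {"tx":0,"ty":0,"tz":0,"rx":0,"ry":0,"rz":0,"claw":0.1},
    {"tx":0,"ty":0,"tz":0,"rx":0,"ry":0,"rz":0,"claw":0.1},
    {"tx":0,"ty":0,"tz":0,"rx":0,"ry":0,"rz":0,"claw":0.1},
    {"tx":0,"ty":0,"tz":0,"rx":0,"ry":0,"rz":0,"claw":0.1},
    {"tx":0,"ty":0,"tz":0,"rx":0,"ry":0,"rz":0,"claw":0.1},
    {"tx":0,"ty":0,"tz":0,"rx":0,"ry":0,"rz":0,"claw":0.1},
    {"tx":0,"ty":0,"tz":0,"rx":0,"ry":0,"rz":0,"claw":0.1},
    {"tx":0,"ty":0,"tz":0,"rx":0,"ry":0,"rz":0,"claw":0.1},
    {"tx":0,"ty":0,"tz":0,"rx":0,"ry":0,"rz":0,"claw":0.1},
  ],
  squeeze=40,
)

```text
clock: 5.2
position: [0.4723, 0.1201, 0.1819]
ee_rot: [-0.0, 0.464, 0.886, -0.001]
contact_force: [-7.0, -4.0, 10.5]
finger_gap: 0.0132
finger_force: 40.0
```

Emit:
send_rows(
  targets=[
    {"tx":0,"ty":-0.001,"tz":-0.002,"rx":0,"ry":0,"rz":0,"claw":0.1},
    {"tx":0,"ty":-0.001,"tz":0,"rx":0,"ry":0,"rz":0,"claw":0.1},
    {"tx":0,"ty":0,"tz":0,"rx":0,"ry":0,"rz":0.05,"claw":0.1},
    {"tx":0,"ty":0,"tz":0,"rx":0,"ry":0,"rz":0.05,"claw":0.1},
    {"tx":0,"ty":0,"tz":0,"rx":0,"ry":0,"rz":0.05,"claw":0.1},
    {"tx":0,"ty":0,"tz":0,"rx":0,"ry":0,"rz":0.05,"claw":0.1},
    {"tx":0,"ty":0,"tz":0,"rx":0,"ry":0,"rz":0.05,"claw":0.1},
    {"tx":0,"ty":0,"tz":0,"rx":0,"ry":0,"rz":0.05,"claw":0.1},
    {"tx":0,"ty":0,"tz":0,"rx":0,"ry":0,"rz":0.05,"claw":0.1},
    {"tx":0,"ty":0,"tz":0,"rx":0,"ry":0,"rz":0.05,"claw":0.1},
  ],
  squeeze=60,
)

```text
clock: 6.03
position: [0.4716, 0.1198, 0.1823]
ee_rot: [-0.0, 0.631, 0.776, 0.0]
contact_force: [5.7, 1.9, -17.6]
finger_gap: 0.0128
finger_force: 64.0
```

```bash
python3 -c "
from workcell import sense
s=sense();print(s['position'],s['contact_force'],s['torque'],s['joint_positions'])"
```

```text
[0.47160127 0.11980651 0.1822832 ] [  5.7380158    1.92698105 -17.60193036] [ 0.42464863 -1.29743456  0.90808558] [ 0.16776654  0.34162119 -0.66164384  1.92545117  0.25371695  0.95785155
 -0.40822599]
```

Emit:
send_rows(
  targets=[
    {"tx":0,"ty":0,"tz":0.001,"rx":0,"ry":0,"rz":0.055,"claw":0.1},
    {"tx":0,"ty":0,"tz":0,"rx":0,"ry":0,"rz":0.055,"claw":0.1},
    {"tx":0,"ty":0,"tz":0,"rx":0,"ry":0,"rz":0.055,"claw":0.1},
    {"tx":0,"ty":0,"tz":0,"rx":0,"ry":0,"rz":0.055,"claw":0.1},
    {"tx":0,"ty":0,"tz":0,"rx":0,"ry":0,"rz":0.055,"claw":0.1},
    {"tx":0,"ty":0,"tz":0,"rx":0,"ry":0,"rz":0.055,"claw":0.1},
    {"tx":0,"ty":0,"tz":0,"rx":0,"ry":0,"rz":0.055,"claw":0.1},
    {"tx":0,"ty":0,"tz":0,"rx":0,"ry":0,"rz":0.055,"claw":0.1},
    {"tx":0,"ty":0,"tz":0,"rx":0,"ry":0,"rz":0.055,"claw":0.1},
    {"tx":0,"ty":0,"tz":0,"rx":0,"ry":0,"rz":0.055,"claw":0.1},
  ],
)

```text
clock: 6.87
position: [0.4703, 0.1197, 0.1822]
ee_rot: [-0.0, 0.818, 0.575, -0.001]
contact_force: [-4.8, 0.2, -0.4]
finger_gap: 0.013
finger_force: 65.6
```

Emit:
send_rows(
  targets=[
    {"tx":0,"ty":0,"tz":0,"rx":0,"ry":0,"rz":0.03,"claw":0.1},
    {"tx":0,"ty":0,"tz":0,"rx":0,"ry":0,"rz":0.03,"claw":0.1},
    {"tx":0,"ty":0,"tz":0,"rx":0,"ry":0,"rz":0,"claw":0.1},
    {"tx":0,"ty":0,"tz":0,"rx":0,"ry":0,"rz":0,"claw":1},
    {"tx":0,"ty":0,"tz":0,"rx":0,"ry":0,"rz":0,"claw":1},
    {"tx":0,"ty":0,"tz":0,"rx":0,"ry":0,"rz":0,"claw":1},
    {"tx":0,"ty":0,"tz":0,"rx":0,"ry":0,"rz":0,"claw":1},
    {"tx":0,"ty":0,"tz":0,"rx":0,"ry":0,"rz":0,"claw":1},
    {"tx":0,"ty":0,"tz":0,"rx":0,"ry":0,"rz":0,"claw":1},
    {"tx":0,"ty":0,"tz":0,"rx":0,"ry":0,"rz":0,"claw":1},
  ],
)

```text
clock: 7.7
position: [0.4716, 0.1197, 0.1824]
ee_rot: [0.0, 0.835, 0.551, 0.0]
contact_force: [0.3, 0.3, 0.7]
finger_gap: 0.0852
finger_force: 0.0
```

Emit:
send_rows(
  targets=[
    {"tx":0,"ty":0,"tz":-0.015,"rx":0,"ry":0,"rz":0,"claw":1},
    {"tx":0,"ty":0,"tz":-0.015,"rx":0,"ry":0,"rz":0,"claw":1},
    {"tx":0,"ty":0,"tz":-0.015,"rx":0,"ry":0,"rz":0,"claw":1},
    {"tx":0,"ty":0,"tz":-0.015,"rx":0,"ry":0,"rz":0,"claw":1},
    {"tx":0,"ty":0,"tz":-0.015,"rx":0,"ry":0,"rz":0,"claw":1},
    {"tx":0,"ty":0,"tz":-0.015,"rx":0,"ry":0,"rz":0,"claw":1},
    {"tx":0,"ty":0,"tz":-0.015,"rx":0,"ry":0,"rz":0,"claw":1},
    {"tx":0,"ty":0,"tz":-0.015,"rx":0,"ry":0,"rz":0,"claw":1},
    {"tx":0,"ty":0,"tz":0,"rx":0,"ry":0,"rz":0,"claw":1},
    {"tx":0,"ty":0,"tz":0,"rx":0,"ry":0,"rz":0,"claw":1},
  ],
)

```text
clock: 8.53
position: [0.4718, 0.1198, 0.3027]
ee_rot: [0.0, 0.835, 0.551, 0.001]
contact_force: [-0.8, 0.4, -0.2]
finger_gap: 0.0854
finger_force: 0.0
```

```bash
python3 - <<'E'
from workcell import sense,capture
from h import *
s=sense();c=capture('wrist')
print(s['position'],s['ee_rot'],np.round(s['joint_positions'],3))
pickle.dump((s,c),open('w2.pkl','wb'));cv2.imwrite('pics/w2.png',c['frame'][:,:,::-1])
E
```

```text
[0.47179938 0.11984724 0.30272786] [3.13352062e-04 8.34634042e-01 5.50804354e-01 6.93552645e-04] [ 0.104  0.201 -0.548  1.754  0.112  1.216 -0.877]
```

View pics/w2.png

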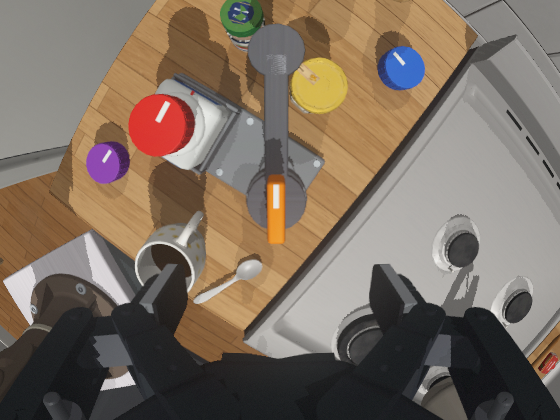

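The keeper is open at about 1.0 rad, clear of the cap and lying above the jars, with its disc at (275,48). The uncovered cap's top centre is at about (161,124). Next I'll compute the cap's position.

```bash
python3 - <<'E'
from h import *
s,c=pickle.load(open('w2.pkl','rb'))
im=c['frame'];h=cv2.cvtColor(im,cv2.COLOR_RGB2HSV)
m=(((h[...,0]<6)|(h[...,0]>174))&(h[...,1]>150)&(h[...,2]>60)).astype(np.uint8)
m[:80]=0;m[170:]=0;m[:,:115]=0;m[:,205:]=0
m=cv2.morphologyEx(m,cv2.MORPH_OPEN,np.ones((3,3)))
ct=max(cv2.findContours(m,cv2.RETR_EXTERNAL,cv2.CHAIN_APPROX_NONE)[0],key=cv2.contourArea);hull=cv2.convexHull(ct)[:,0]
a=np.linspace(0,2*np.pi,72,endpoint=False)
def ext(uv): # support function in 16 directions
    k=np.linspace(0,2*np.pi,16,endpoint=False);return (uv@np.c_[np.cos(k),np.sin(k)].T).max(0)
def cyl(p): return np.vstack([np.c_[p[0]+.029*np.cos(a),p[1]+.029*np.sin(a),np.full(72,z)] for z in(.126,.160)])
f=lambda p:ext(wproj(s,c,cyl(p)))-ext(hull+0.0)
q=least_squares(f,[.4,.228],diff_step=1e-3,loss='soft_l1');print(q.x,np.round(f(q.x),1))
E
```

```text
[0.39850579 0.22826383] [1.8 1.2 1.2 0.  1.3 0.9 1.3 0.9 1.7 0.8 0.8 0.8 0.7 0.4 1.1 0.9]
```

The cap is at about (0.398, 0.2285), which agrees with the caddy fit. I'll move over it and look before descending the last part.

Emit:
send_rows(
  targets=[
    {"tx":0.0071,"ty":-0.0111,"tz":0,"rx":0,"ry":0,"rz":0,"claw":1},
    {"tx":0.0071,"ty":-0.0111,"tz":0,"rx":0,"ry":0,"rz":0,"claw":1},
    {"tx":0.0071,"ty":-0.0111,"tz":0,"rx":0,"ry":0,"rz":0,"claw":1},
    {"tx":0.0071,"ty":-0.0111,"tz":0,"rx":0,"ry":0,"rz":0,"claw":1},
    {"tx":0.0071,"ty":-0.0111,"tz":0,"rx":0,"ry":0,"rz":0,"claw":1},
    {"tx":0.0071,"ty":-0.0111,"tz":0,"rx":0,"ry":0,"rz":0,"claw":1},
    {"tx":0.0071,"ty":-0.0111,"tz":0,"rx":0,"ry":0,"rz":0,"claw":1},
    {"tx":0.0071,"ty":-0.0111,"tz":0,"rx":0,"ry":0,"rz":0,"claw":1},
    {"tx":0.0071,"ty":-0.0111,"tz":0,"rx":0,"ry":0,"rz":0,"claw":1},
    {"tx":0.0071,"ty":-0.0111,"tz":0,"rx":0,"ry":0,"rz":0,"claw":1},
  ],
)

```text
clock: 9.42
position: [0.3958, 0.2295, 0.3014]
ee_rot: [-0.0, 0.834, 0.551, -0.001]
contact_force: [0.4, 0.2, -0.4]
finger_gap: 0.0854
finger_force: 0.0
```

Emit:
send_rows(
  targets=[
    {"tx":0,"ty":0,"tz":0.013,"rx":0,"ry":0,"rz":0,"claw":1},
    {"tx":0,"ty":0,"tz":0.013,"rx":0,"ry":0,"rz":0,"claw":1},
    {"tx":0,"ty":0,"tz":0.013,"rx":0,"ry":0,"rz":0,"claw":1},
    {"tx":0,"ty":0,"tz":0.013,"rx":0,"ry":0,"rz":0,"claw":1},
    {"tx":0,"ty":0,"tz":0.013,"rx":0,"ry":0,"rz":0,"claw":1},
    {"tx":0,"ty":0,"tz":0.013,"rx":0,"ry":0,"rz":0,"claw":1},
    {"tx":0,"ty":0,"tz":0.013,"rx":0,"ry":0,"rz":0,"claw":1},
    {"tx":0,"ty":0,"tz":0.013,"rx":0,"ry":0,"rz":0,"claw":1},
    {"tx":0,"ty":0,"tz":0,"rx":0,"ry":0,"rz":0,"claw":1},
    {"tx":0,"ty":0,"tz":0,"rx":0,"ry":0,"rz":0,"claw":1},
  ],
)

```text
clock: 10.25
position: [0.3961, 0.2287, 0.1975]
ee_rot: [-0.0, 0.834, 0.551, -0.001]
contact_force: [0.8, 0.1, 0.3]
finger_gap: 0.0854
finger_force: 0.0
```

```bash
python3 - <<'E'
from workcell import sense,capture
from h import *
s=sense();c=capture('wrist');c2=capture('side')
print(s['position'],s['ee_rot'],np.round(s['joint_positions'],3))
pickle.dump((s,c,c2),open('w3.pkl','wb'));cv2.imwrite('pics/w3.png',np.vstack([c['frame'][120:420,:,::-1],c2['frame'][100:400,:,::-1]]))
E
```

```text
[0.3960658  0.22867714 0.19753824] [-2.79984610e-04  8.34341327e-01  5.51246718e-01 -1.23574858e-03] [-0.114  0.267 -0.63   1.969  0.189  0.966 -1.239]
```

View pics/w3.png

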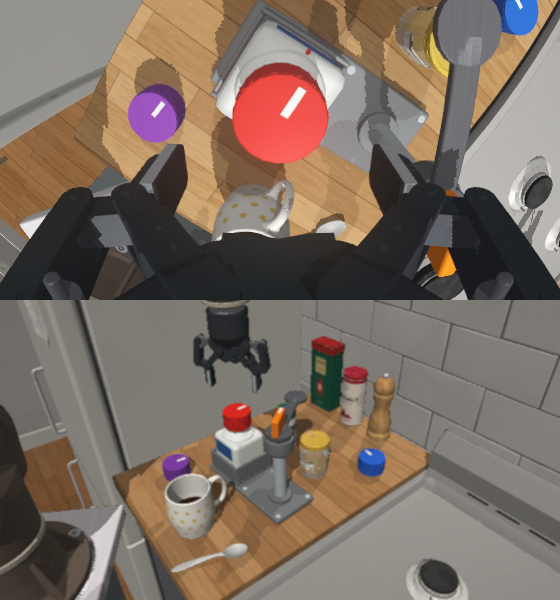

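The wrist view shows the cap between the open fingers, about 2 px right of centre. In the side view the gripper is above the cap, and the keeper arm is well clear. I'll descend and grip.

Emit:
send_rows(
  targets=[
    {"tx":0.001,"ty":0.001,"tz":0.0072,"rx":0,"ry":0,"rz":0,"claw":1},
    {"tx":0,"ty":0.001,"tz":0.0072,"rx":0,"ry":0,"rz":0,"claw":1},
    {"tx":0,"ty":0,"tz":0.0072,"rx":0,"ry":0,"rz":0,"claw":1},
    {"tx":0,"ty":0,"tz":0.0072,"rx":0,"ry":0,"rz":0,"claw":1},
    {"tx":0,"ty":0,"tz":0.0072,"rx":0,"ry":0,"rz":0,"claw":1},
    {"tx":0,"ty":0,"tz":0.0072,"rx":0,"ry":0,"rz":0,"claw":1},
    {"tx":0,"ty":0,"tz":0.0072,"rx":0,"ry":0,"rz":0,"claw":1},
    {"tx":0,"ty":0,"tz":0.0072,"rx":0,"ry":0,"rz":0,"claw":1},
    {"tx":0,"ty":0,"tz":0.0072,"rx":0,"ry":0,"rz":0,"claw":1},
    {"tx":0,"ty":0,"tz":0.0072,"rx":0,"ry":0,"rz":0,"claw":1},
  ],
)

```text
clock: 11.18
position: [0.3996, 0.2287, 0.1255]
ee_rot: [0.0, 0.835, 0.551, -0.0]
contact_force: [0.0, 0.3, 0.4]
finger_gap: 0.0854
finger_force: 0.0
```

Emit:
send_rows(
  targets=[
    {"tx":0,"ty":0,"tz":0,"rx":0,"ry":0,"rz":0,"claw":0.6},
    {"tx":0,"ty":0,"tz":0,"rx":0,"ry":0,"rz":0,"claw":0.6},
    {"tx":0,"ty":0,"tz":0,"rx":0,"ry":0,"rz":0,"claw":0.6},
    {"tx":0,"ty":0,"tz":0,"rx":0,"ry":0,"rz":0,"claw":0.6},
    {"tx":0,"ty":0,"tz":0,"rx":0,"ry":0,"rz":0,"claw":0.6},
    {"tx":0,"ty":0,"tz":0,"rx":0,"ry":0,"rz":0,"claw":0.6},
    {"tx":0,"ty":0,"tz":0,"rx":0,"ry":0,"rz":0,"claw":0.6},
    {"tx":0,"ty":0,"tz":0,"rx":0,"ry":0,"rz":0,"claw":0.6},
    {"tx":0,"ty":0,"tz":0,"rx":0,"ry":0,"rz":0,"claw":0.6},
    {"tx":0,"ty":0,"tz":0,"rx":0,"ry":0,"rz":0,"claw":0.6},
  ],
  squeeze=60,
)

```text
clock: 12.02
position: [0.3989, 0.2291, 0.1265]
ee_rot: [-0.0, 0.834, 0.551, -0.0]
contact_force: [-5.7, 2.1, 3.5]
finger_gap: 0.057
finger_force: 64.3
```

```bash
python3 -c "
from workcell import sense
s=sense();print(s['position'],s['ee_rot'],s['contact_force'],s['torque'])"
```

```text
[0.39892305 0.22912886 0.12652352] [-2.32265373e-04  8.34460439e-01  5.51067788e-01 -1.24487409e-04] [-5.67711241  2.05251794  3.49081854] [0.33380389 1.15552166 0.04229033]
```

Emit:
send_rows(
  targets=[
    {"tx":0,"ty":-0.001,"tz":0,"rx":0,"ry":0,"rz":0,"claw":0.6},
    {"tx":0,"ty":0,"tz":0,"rx":0,"ry":0,"rz":0,"claw":0.6},
    {"tx":0,"ty":0,"tz":0.001,"rx":0,"ry":0,"rz":0,"claw":0.6},
    {"tx":0,"ty":0,"tz":0.001,"rx":0,"ry":0,"rz":0,"claw":0.6},
    {"tx":0,"ty":0,"tz":0.001,"rx":0,"ry":0,"rz":0,"claw":0.6},
    {"tx":0,"ty":0,"tz":0.001,"rx":0,"ry":0,"rz":0,"claw":0.6},
    {"tx":0,"ty":0,"tz":0.001,"rx":0,"ry":0,"rz":0,"claw":0.6},
    {"tx":0,"ty":0,"tz":0.001,"rx":0,"ry":0,"rz":0,"claw":0.6},
    {"tx":0,"ty":0,"tz":0,"rx":0,"ry":0,"rz":0,"claw":0.6},
    {"tx":0,"ty":0,"tz":0,"rx":0,"ry":0,"rz":0,"claw":0.6},
  ],
  squeeze=80,
)

```text
clock: 12.85
position: [0.3989, 0.2292, 0.1211]
ee_rot: [0.0, 0.835, 0.551, 0.0]
contact_force: [-4.3, -2.7, 12.6]
finger_gap: 0.0566
finger_force: 86.5
```

Pressed 5.4 mm at about 12 N. Now twisting.

Emit:
send_rows(
  targets=[
    {"tx":0,"ty":0,"tz":0,"rx":0,"ry":0,"rz":-0.05,"claw":0.6},
    {"tx":0,"ty":0,"tz":0,"rx":0,"ry":0,"rz":-0.05,"claw":0.6},
    {"tx":0,"ty":0,"tz":0,"rx":0,"ry":0,"rz":-0.05,"claw":0.6},
    {"tx":0,"ty":0,"tz":0,"rx":0,"ry":0,"rz":-0.05,"claw":0.6},
    {"tx":0,"ty":0,"tz":0,"rx":0,"ry":0,"rz":-0.05,"claw":0.6},
    {"tx":0,"ty":0,"tz":0,"rx":0,"ry":0,"rz":-0.05,"claw":0.6},
    {"tx":0,"ty":0,"tz":0,"rx":0,"ry":0,"rz":-0.05,"claw":0.6},
    {"tx":0,"ty":0,"tz":0,"rx":0,"ry":0,"rz":-0.05,"claw":0.6},
    {"tx":0,"ty":0,"tz":0,"rx":0,"ry":0,"rz":-0.05,"claw":0.6},
    {"tx":0,"ty":0,"tz":0,"rx":0,"ry":0,"rz":-0.05,"claw":0.6},
  ],
)

```text
clock: 13.68
position: [0.3989, 0.2307, 0.1212]
ee_rot: [-0.0, 0.671, 0.741, 0.001]
contact_force: [-4.4, 3.7, 9.8]
finger_gap: 0.0566
finger_force: 86.0
```

```bash
python3 -c "
from workcell import sense
s=sense();print(s['position'],s['ee_rot'],s['contact_force'],s['torque'])"
```

```text
[0.39891744 0.23071089 0.12124821] [-2.09170427e-04  6.71312937e-01  7.41172835e-01  1.31361830e-03] [-4.41307775  3.6749565   9.82923477] [ 0.61070001  1.23095552 -0.08198353]
```

Emit:
send_rows(
  targets=[
    {"tx":0,"ty":0,"tz":0,"rx":0,"ry":0,"rz":-0.06,"claw":0.6},
    {"tx":0,"ty":0,"tz":0,"rx":0,"ry":0,"rz":-0.06,"claw":0.6},
    {"tx":0,"ty":0,"tz":0,"rx":0,"ry":0,"rz":-0.06,"claw":0.6},
    {"tx":0,"ty":0,"tz":0,"rx":0,"ry":0,"rz":-0.06,"claw":0.6},
    {"tx":0,"ty":0,"tz":0,"rx":0,"ry":0,"rz":-0.06,"claw":0.6},
    {"tx":0,"ty":0,"tz":0,"rx":0,"ry":0,"rz":-0.06,"claw":0.6},
    {"tx":0,"ty":0,"tz":0,"rx":0,"ry":0,"rz":-0.06,"claw":0.6},
    {"tx":0,"ty":0,"tz":0,"rx":0,"ry":0,"rz":-0.06,"claw":0.6},
    {"tx":0,"ty":0,"tz":0,"rx":0,"ry":0,"rz":-0.06,"claw":0.6},
    {"tx":0,"ty":0,"tz":0,"rx":0,"ry":0,"rz":-0.03,"claw":0.6},
  ],
)

```text
clock: 14.52
position: [0.3984, 0.2304, 0.1211]
ee_rot: [-0.0, 0.435, 0.9, 0.001]
contact_force: [-7.5, 1.7, 11.8]
finger_gap: 0.0568
finger_force: 86.2
```

```bash
python3 - <<'E'
from workcell import sense,capture
from h import *
s=sense();c=capture('wrist')
print(s['position'],s['ee_rot'],s['contact_force'],s['torque'],s['joint_positions'])
pickle.dump((s,c),open('w4.pkl','wb'));cv2.imwrite('pics/w4.png',c['frame'][:,:,::-1])
E
```

```text
[0.39840988 0.23042594 0.12114152] [-9.49144427e-05  4.35415553e-01  9.00229194e-01  8.27753160e-04] [-7.5005893   1.73156202 11.76973183] [ 0.25380638  1.52886345 -0.1276073 ] [ 0.02500279  0.44310473 -0.85543656  2.04526914  0.44667607  0.84447159
 -0.41754075]
```

View pics/w4.png

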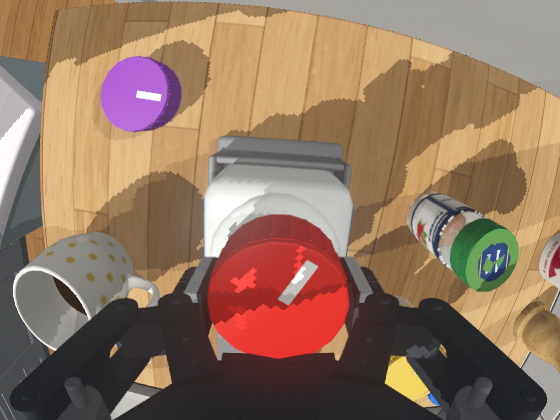

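The pointer now stands about 60° anticlockwise of the caddy's x axis, which runs horizontally in this picture. The cap at (278,290) sits in the pads, so I'll lift straight up 90 mm.

Emit:
send_rows(
  targets=[
    {"tx":0,"ty":0,"tz":-0.003,"rx":0,"ry":0,"rz":0,"claw":0.6},
    {"tx":0,"ty":0,"tz":-0.003,"rx":0,"ry":0,"rz":0,"claw":0.6},
    {"tx":0,"ty":0,"tz":-0.003,"rx":0,"ry":0,"rz":0,"claw":0.6},
    {"tx":0,"ty":0,"tz":-0.003,"rx":0,"ry":0,"rz":0,"claw":0.6},
    {"tx":0,"ty":0,"tz":-0.003,"rx":0,"ry":0,"rz":0,"claw":0.6},
    {"tx":0,"ty":0,"tz":-0.003,"rx":0,"ry":0,"rz":0,"claw":0.6},
    {"tx":0,"ty":0,"tz":-0.003,"rx":0,"ry":0,"rz":0,"claw":0.6},
    {"tx":0,"ty":0,"tz":-0.003,"rx":0,"ry":0,"rz":0,"claw":0.6},
    {"tx":0,"ty":0,"tz":-0.003,"rx":0,"ry":0,"rz":0,"claw":0.6},
    {"tx":0,"ty":0,"tz":-0.003,"rx":0,"ry":0,"rz":0,"claw":0.6},
  ],
)

```text
clock: 15.4
position: [0.3993, 0.2292, 0.1508]
ee_rot: [0.0, 0.437, 0.899, 0.0]
contact_force: [0.3, 0.2, 0.3]
finger_gap: 0.0564
finger_force: 85.1
```

Emit:
send_rows(
  targets=[
    {"tx":0,"ty":0,"tz":-0.007,"rx":0,"ry":0,"rz":0,"claw":0.6},
    {"tx":0,"ty":0,"tz":-0.007,"rx":0,"ry":0,"rz":0,"claw":0.6},
    {"tx":0,"ty":0,"tz":-0.007,"rx":0,"ry":0,"rz":0,"claw":0.6},
    {"tx":0,"ty":0,"tz":-0.007,"rx":0,"ry":0,"rz":0,"claw":0.6},
    {"tx":0,"ty":0,"tz":-0.007,"rx":0,"ry":0,"rz":0,"claw":0.6},
    {"tx":0,"ty":0,"tz":-0.007,"rx":0,"ry":0,"rz":0,"claw":0.6},
    {"tx":0,"ty":0,"tz":-0.007,"rx":0,"ry":0,"rz":0,"claw":0.6},
    {"tx":0,"ty":0,"tz":-0.007,"rx":0,"ry":0,"rz":0,"claw":0.6},
    {"tx":0,"ty":0,"tz":-0.004,"rx":0,"ry":0,"rz":0,"claw":0.6},
    {"tx":0,"ty":0,"tz":0,"rx":0,"ry":0,"rz":0,"claw":0.6},
  ],
)

```text
clock: 16.23
position: [0.399, 0.2294, 0.2113]
ee_rot: [0.0, 0.437, 0.899, 0.001]
contact_force: [-0.3, 0.5, 0.1]
finger_gap: 0.0563
finger_force: 85.1
```

```bash
python3 - <<'E'
from workcell import sense,capture
from h import *
s=sense();c=capture('side');c2=capture('scene')
print(s['position'],s['ee_rot'],s['contact_force'],s['torque'])
o=np.hstack([cv2.resize(c['frame'][120:330,160:340,::-1],None,fx=2.2,fy=2.2),cv2.resize(c2['frame'][80:290,200:380,::-1],None,fx=2.2,fy=2.2)])
cv2.imwrite('pics/f.png',o)
E
```

```text
[0.39902556 0.22944023 0.21125198] [4.82234457e-04 4.37239949e-01 8.99344605e-01 5.26126732e-04] [-0.29122821  0.52464638  0.10013648] [0.03896598 0.00361113 0.01113375]
```

View pics/f.png

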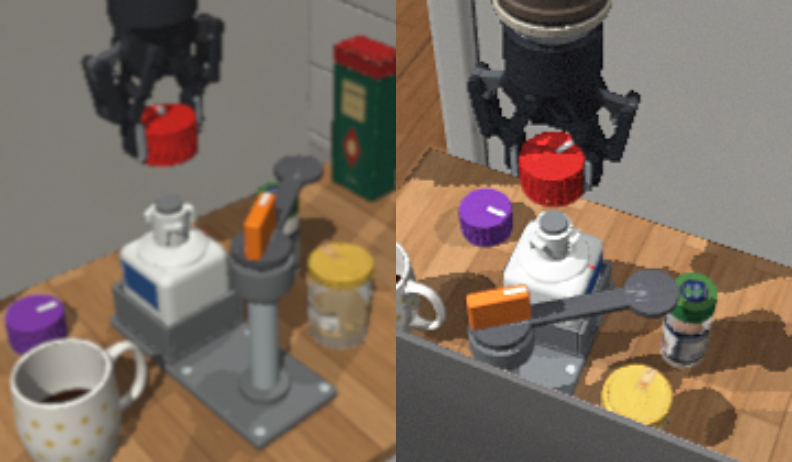

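The cap is off and held level, straight above the open neck. Its lower edge is about 0.21 m up, which is about 6 cm above the lip. The keeper is still open, and the mug and jars have not moved. Handing in.

```bash
python3 -c "
from workcell import ctrl
print(ctrl.hand_in())"
```

```text
the job is handed in; nothing more can be done
None
```

The keeper is clicked open, and the red cap is unscrewed and held level about 6 cm above the open bottle neck; the job was handed in after about 16 s of robot time, and no verdict came back.

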